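Stand the red-banded antenna on its ground plate

ROBOT

A 6-joint arm with a two-finger parallel gripper is mounted at the origin on the work surface. World frame = base frame: x ahead of the robot, y to its left, z up, the work surface at z = 0. Lengths are in mm, angles in rad, forces in N, time in s.
With the tool pointing down it reaches from about 275 to 1000 mm from the base axis. Payload 8.4 kg.
Tool frame: the origin (TCP) lies at the very end of the fingers, on their centre line; the grasp point (between the pads) lies 19 mm behind it; z points along the fingers, y is the direction in which the jaws open and shut (so a half turn about z gives the same grasp; the last joint's range is limited). The gripper opens to 85 mm and grips with 20 to 120 N. Pads are 22 mm wide; open, the fingers measure 114 mm over their backs; the gripper's body (76 mm by 85 mm) begins 54 mm behind the grasp point. The pads swing forward as they close: fully open they stand 13 mm farther back than shut.
Start: joints at [1.104, 0.353, 1.633, -0, 1.155, -0.002], TCP at [280.152, 558.698, 231.281] pointing down, gripper open.
Joint ranges: [-2.63, 2.63], [-0.92, 2.1], [0.06, 2.66], [-1.3, 4.44], [0, 2.69], [-3.02, 3.02]. Speed limits (rad/s): [2.22, 2.22, 2.79, 3.14, 3.14, 3.14].

INTERFACE

Orientations are given as [roll, pitch, yaw] about the fixed x, y, z axes, in that order (R = Rz(yaw) Ry(pitch) Rx(roll)).
In Python, from rig import r gives the robot as it stands.
- The arm moves only by the tool move_arm, never from a script. Its argument "increments" is a list of rows, each an object of numbers: "tx", "ty", "tz": the shift along the tool's x, y, z in cm; "rx", "ry", "rz": the turn, a rotation vector about the tool's x, y, z in degrees; "gripper": the gripper's target within -1 to 1 (fully open at 1, half-way at 0, shut at -1). A call has 1 to 12 rows; each row shifts and turns the commanded pose from where the row before left it, along the tool's axes as they then stand; what a row does not reach is not made up. A row lasts 1/10 s, in which the tool goes at most 50 mm and 8.59 degrees, less where a joint would pass 70% of its speed; a pose out of reach is approached as far as the arm can. A call is refused whole if a number of a shift passes 5 or a number of a turn 8.59, either way. A call with a gripper value outside its range is refused whole. The fingers move at their own pace and stop on an object; "squeeze" is the grip in N (left out, the last holds). Time passes only in rows, so rows that do not move let the fingers close. It gives the time, the measured TCP pose, the force and the opening at its end, in the units of the state.
- r.sense(): the state, without advancing time (a new reading comes with each control period).
- r.grab_frame(name): name is "scene" or "top" or "wrist"; returns (picture, depth): 420x560x3 uint8, red, green, blue; 420x560 float32, mm along the optical axis (not along the pixel's ray), 0 where there is no reading.
- r.camera_model(name): a dict with "fx", "fy", "cx", "cy" (pixels), "R" (3x3) and "t" (3): a world point X has camera coordinates R X + t; the wrist camera has in their place "hand_eye" (4x4, takes a point from camera to tool coordinates, whose origin is the TCP and whose axes are the flange's). Camera axes: x right, y down, z forward; pixel columns grow to the right and rows downward; lengths in mm; the calibration is good to about 2 mm. A picture is of the moment at which its call begins: read the wrist's pose just before it. camera_model takes no time and is no camera call.
- r.sign_off(): hands the job in, once; it reports no verdict.
Trained networks look in the newest picture that a camera, given by its name, has taken for a name from the list of things; names that differ only in an ending like _2 or _b are one class to them, and where a whole thing is asked for, a point or a joint stands for the part that bears it (a point fixed in the world has none). Each returns a list of dicts, best first, with "confidence" (0 to 1); they miss things now and then, are a little off and sometimes report something else, mostly with a low value. They report only what shows in the picture. A call takes as long as a camera call. They do not tell look-alikes from the thing itself.
- r.cut_out(query, camera): "mask" (420x560 bool, what is visible of it) and "bbox" ([left, top, right, bottom] in pixels, round what is visible of it).
- r.place_of(query, camera): "location" ([row, column] in pixels: a listed point, or the origin of a listed thing).
The state is a dict: "clock": time; "qpos": joint angles; "qvel": joint speeds; "joint_efforts": joint torques, N m; "eef_pos": TCP position; "tcp_rot": TCP orientation; "contact_force": force on the tool from outside, world axes, zero at the start; "wrist_torque": the same for the moment, N m; "opening": opening from 0.0 (shut) to 1.0 (fully open).
Only numpy, scipy, OpenCV 4.12 (cv2) and the standard library are available. Lean on these libraries where they do the work, as an engineer would, in place of code of your own. Each camera call takes 0.05 s, during which the arm holds its last target. There are 200 camera calls.

TASK

Take the red-banded antenna from its rest and stand it upright on its foot on the steel ground plate, with the foot inside the white ring; set it down rather than drop it. Let go and watch it for two seconds to be sure that it stands still by itself. Leave the blue-banded antenna in its rest.

Things in the scene. Friction and masses are not known exactly. Their poses are not given: they have to be found in the camera images.
- antenna_red: Stub antenna with RED bands under and at the tip of its grey sleeve, 185 mm long, 0.2 kg, one rigid piece: steel foot disc 36 mm across, 12 mm thick; black copper-ringed coil body 26 mm across up to 85 mm; plain sleeve 20 mm across, 85 to 185 mm. Origin: centre of the foot's underside; z runs along it to the tip. Starts in its rest, leaning 40 degrees.
- antenna_blue: Stub antenna with BLUE bands under and at the tip of its grey sleeve, 185 mm long, 0.2 kg, one rigid piece: steel foot disc 36 mm across, 12 mm thick; black copper-ringed coil body 26 mm across up to 85 mm; plain sleeve 20 mm across, 85 to 185 mm. Origin: centre of the foot's underside; z runs along it to the tip. Leans in a rest like the red one's.
- rest_red: White plastic rest fixed to the table, holding the red-banded antenna at 40 degrees from vertical, tip towards the rest's +x (within 15 degrees of world +x, away from the robot). A V trough, open above, carries the coil body up to 78 mm along it; a stop plate is under the foot. Base 125 x 64 mm. The sleeve is free all round; the antenna lifts straight up. Origin: on the table below the foot.
- ground_plate: Dark steel disc lying flat on the table and fixed, 130 mm diameter, 6 mm thick, with a painted white ring round its middle (inner diameter 80 mm, flat). Origin at the centre of its underside, z up, so its top face is 6 mm above the origin.
Things that resemble listed ones, but are neither listed nor needed, are in the scene too. What is shaped like the ground_plate but pink or purple is not meant.

How it is judged:
By the outcome, as a careful person would: the job done as asked, in the order asked, and still so for the second after the job is handed in, with the robot touching nothing.
It also fails if it takes over 42 s, if anything falls off the work surface, if the arm or the gripper's body presses on something with over 40 N, if the wrist force passes 120 N, or if a joint passes its speed limit or range.

## Working session

There is one attempt and no reset: what is moved stays moved. The work goes in short steps, Python scripts to look and compute and a tool call to move; the robot and the scene stay as the last step left them, time stands still between calls to the robot, and variables do not carry over. Pictures are saved under pics/ and viewed, about 8 in all and at most 12, crops included, and the job is handed in when it is done.

Besides the shell and the picture viewer there is one more tool, called after "Call:" as a command line: name --argument value ..., lists and objects as JSON in quotes. move_arm: Moves the arm, as the interface text tells. Its arguments: {"type":"object","properties":{"increments":{"type":"array","items":{"type":"object","properties":{"tx":{"type":"number"},"ty":{"type":"number"},"tz":{"type":"number"},"rx":{"type":"number"},"ry":{"type":"number"},"rz":{"type":"number"},"gripper":{"type":"number"}}}},"squeeze":{"type":"number"}},"required":["increments"]}

```bash
mkdir -p pics; ls; cat > h.py <<'E'
import numpy as np, cv2
from rig import r
def save(n,p): cv2.imwrite('pics/'+n,cv2.cvtColor(p,cv2.COLOR_RGB2BGR))
def world(cam,d,mask):
    m=r.camera_model(cam); v,u=np.nonzero(mask&(d>0)); z=d[v,u]
    c=np.stack([(u-m['cx'])/m['fx']*z,(v-m['cy'])/m['fy']*z,z],1)
    if 'R' in m: return (c-np.array(m['t']))@np.array(m['R']), v,u
    s=r.sense(); H=np.array(m['hand_eye']); p=c@H[:3,:3].T+H[:3,3]
    return p@rot(s['tcp_rot']).T+np.array(s['eef_pos']),v,u
def rot(e):
    from scipy.spatial.transform import Rotation as R
    return R.from_euler('xyz',e).as_matrix()
E
python3 - <<'E'
from h import *
s=r.sense(); print({k:np.round(v,3) for k,v in s.items()})
P=[]
for c in ['scene','top']:
    p,d=r.grab_frame(c); P.append(p); np.savez(c+'.npz',p=p,d=d)
    for q in ['antenna_red','antenna_blue','rest_red','ground_plate']:
        for o in r.cut_out(q,c)[:4]:
            w,v,u=world(c,d,o['mask']); print(c,q,round(o['confidence'],2),np.round(o['bbox']),len(w),np.round(np.median(w,0)) if len(w) else '',np.round(w.min(0)) if len(w) else'',np.round(w.max(0)) if len(w) else '', p[o['mask']].mean(0).round())
save('a.png',cv2.resize(np.vstack(P),(560,840))[:, :][:840]) if 0 else None
save('a.png',cv2.resize(P[0],(800,600)));save('b.png',cv2.resize(P[1],(800,600)))
print(r.camera_model('wrist')['hand_eye'])
E
```

```text
pics
{'clock': np.float64(0.0), 'qpos': array([ 1.104,  0.354,  1.634, -0.   ,  1.155, -0.002]), 'qvel': array([-0.001,  0.001,  0.001,  0.   ,  0.001,  0.001]), 'joint_efforts': array([ 2.0000e-03, -6.0524e+01, -3.4205e+01,  0.0000e+00,  9.0000e-03,
        0.0000e+00]), 'eef_pos': array([279.951, 558.255, 230.548]), 'tcp_rot': array([-3.14 ,  0.   ,  2.677]), 'contact_force': array([ 0.341, -0.75 ,  0.036]), 'wrist_torque': array([-0.004, -0.045,  0.034]), 'opening': np.float64(1.002)}
scene antenna_red 0.69 [163. 141. 209. 166.] 434 [ 513. -230.  118.] [ 380. -376.    0.] [ 563. -218.  177.] [80. 56. 50.]
scene antenna_blue 0.8 [410. 246. 447. 267.] 468 [574. 298. 131.] [448. 270.   1.] [615. 331. 177.] [68. 67. 77.]
scene rest_red 0.69 [176. 152. 220. 199.] 1131 [ 496. -232.   10.] [ 400. -296.   -2.] [ 540. -202.   89.] [128. 117. 104.]
scene ground_plate 0.6 [254. 222. 318. 271.] 2496 [572.  40.   8.] [496. -26.  -0.] [633. 103.  12.] [82. 76. 71.]
scene ground_plate 0.6 [157. 208. 219. 263.] 2410 [ 638. -159.    8.] [ 564. -231.   -1.] [698. -96.  12.] [190. 104. 115.]
scene g
[... 387 characters left out ...]
 [ 472. -229.    8.] [ 407. -283.   -1.] [ 537. -203.   88.] [153. 138. 114.]
top ground_plate 0.98 [317. 118. 375. 171.] 2417 [ 633. -162.    7.] [ 568. -226.   -6.] [700. -97.  14.] [200. 105. 114.]
top ground_plate 0.83 [240. 222. 297. 282.] 2726 [377.  10.   7.] [312. -54.  -4.] [441.  75.  16.] [110.  57. 113.]
top ground_plate 0.59 [232. 144. 290. 196.] 2422 [567.  37.   7.] [505. -27.  -1.] [631. 101.  16.] [72. 69. 62.]
[[-7.65878659e-04 -9.50035036e-01 -3.12142347e-01  7.91931546e+01]
 [ 9.99999669e-01 -8.13827672e-04  2.33431833e-05  3.99589630e-01]
 [-2.76206921e-04 -3.12142225e-01  9.50035344e-01 -1.42572035e+02]
 [ 0.00000000e+00  0.00000000e+00  0.00000000e+00  1.00000000e+00]]
```

View pics/a.png

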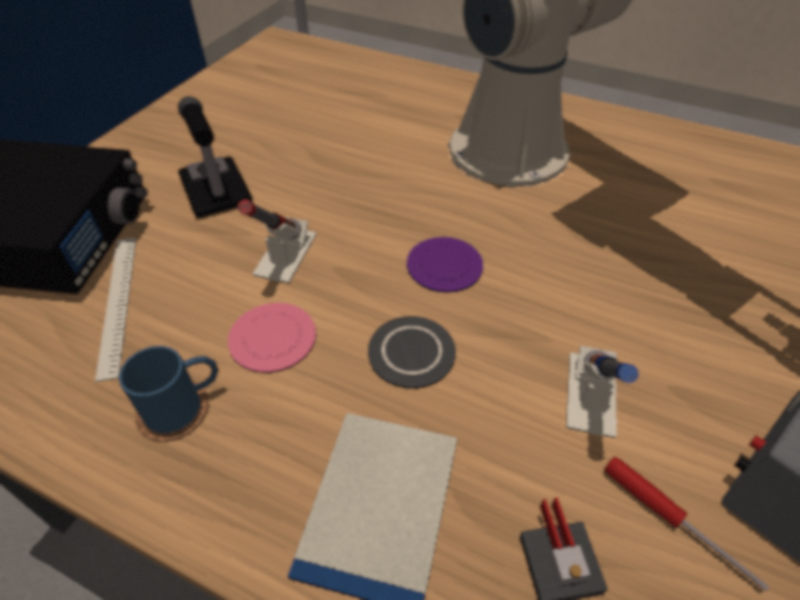

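View pics/b.png

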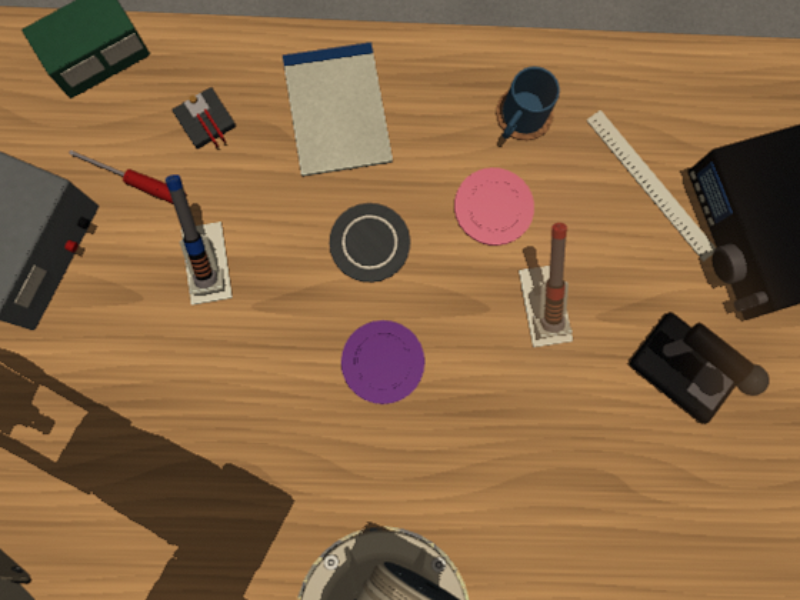

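```bash
cat > fit.py <<'E'
from h import *
from scipy.optimize import least_squares
def axis(psi,th=np.radians(40)): return np.array([np.sin(th)*np.cos(psi),np.sin(th)*np.sin(psi),np.cos(th)])
def fit(w,x0=None,free=False):
    def f(x):
        a=axis(x[3],x[4] if free else np.radians(40)); q=w-x[:3]; t=q@a; rad=np.linalg.norm(q-np.outer(t,a),axis=1)
        R=np.where(t>85,10,13); out=np.maximum(t-185,0)
        return np.r_[np.hypot(rad-R,out)]
    x0=[430,-250,30,.1]+([.7] if free else []) if x0 is None else x0
    s=least_squares(f,x0,loss='soft_l1',f_scale=2); return s.x,np.median(np.abs(f(s.x)))
if __name__=='__main__':
    for c in ['scene','top']:
        z=np.load(c+'.npz'); p,d=z['p'],z['d']
        full,_,_=world(c,d,np.ones(d.shape,bool)); v,u=np.nonzero(d>0)
        # red antenna: points near, above 60 mm
        s=(full[:,2]>70)&(full[:,2]<190)&(full[:,0]>440)&(full[:,0]<580)&(full[:,1]>-275)&(full[:,1]<-200)
        w=full[s]; print(c,len(w))
        for fr in (0,1):
            x,m=fit(w,free=fr); a=axis(x[3],x[4] if fr else .698); t=(w-x[:3])@a
            print(np.round(x,3),'med',m.round(2),'t',t.min().round(),t.max().round(),'mid135',np.round(x[:3]+135*a,1))
        hsv=cv2.cvtColor(p,cv2.COLOR_RGB2HSV)
        near=(np.abs(full[:,0]-570)<70)&(np.abs(full[:,1]-38)<70)&(full[:,2]<25)
        n=near&(hsv[v,u,2]>130)&(hsv[v,u,1]<70)&(np.hypot(full[:,0]-570,full[:,1]-38)<52)
        (cx,cy),(A,B),ang=cv2.fitEllipse(full[n][:,:2].astype(np.float32)); print('ring',n.sum(),cx,cy,A,B,'z',np.median(full[n][:,2]))
    z=np.load('top.npz')['p']; save('c.png',np.hstack([cv2.resize(z[145:250,350:420],(400,600),interpolation=2),cv2.resize(np.load('scene.npz')['p'][125:215,150:210],(400,600),interpolation=2)]))
E
python3 fit.py
```

```text
scene 402
[ 4.54604e+02 -2.46668e+02  4.74730e+01  1.71000e-01] med 0.97 t 25.0 164.0 mid135 [ 540.1 -231.9  150.9]
[ 4.43789e+02 -2.47633e+02  3.14460e+01  1.63000e-01  6.81000e-01] med 0.89 t 44.0 183.0 mid135 [ 527.7 -233.9  136.3]
ring 208 565.7566528320312 38.34117126464844 83.70912170410156 84.4659194946289 z 7.785580797677186
top 690
[ 4.61339e+02 -2.46414e+02  5.36010e+01  1.76000e-01] med 1.34 t 9.0 154.0 mid135 [ 546.8 -231.2  157. ]
[ 4.42533e+02 -2.49468e+02  3.22340e+01  1.75000e-01  7.01000e-01] med 1.1 t 37.0 183.0 mid135 [ 528.3 -234.3  135.4]
ring 225 566.9339599609375 38.06494140625 83.87686920166016 84.07067108154297 z 7.277926626140462
```

View pics/c.png

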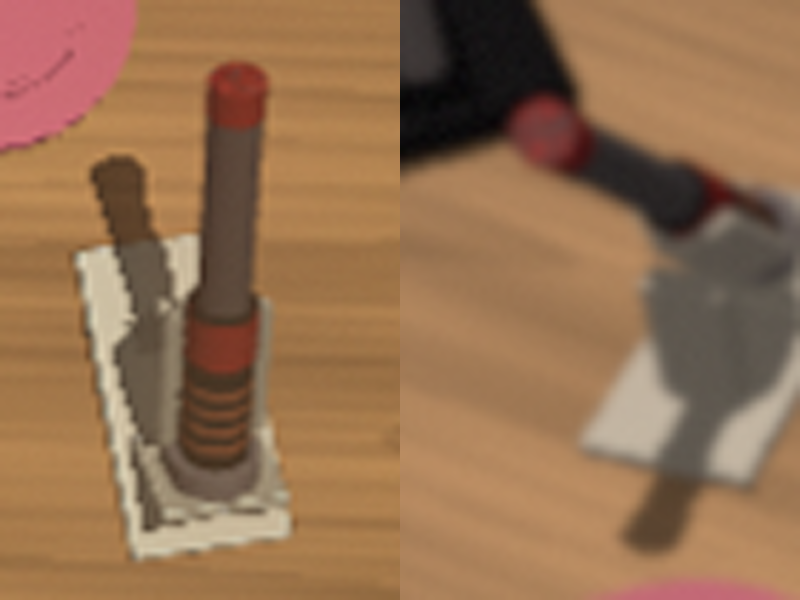

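The free-tilt fits from the two cameras agree: foot at about (443, -248, 32), yaw 9.7°, tilt 40°.

Candidates, with top-picture pixels:
- **Antennas:** the red-banded one is at (555,280) and the blue at (195,235). The crop confirms red bands at the tip and under the sleeve, so that is the one to take.
- **Plates:** the dark one with the white ring is at (370,242). The pink (494,206) and purple (383,361) ones are decoys.

Ring centre is (566, 38).

Call:
move_arm --increments '[{"rz":8.45,"tz":-0.8,"gripper":1},{"rz":8.45,"tz":-0.8},{"rz":8.45,"tz":-0.8},{"rz":8.45,"tz":-0.8},{"rz":8.45,"tz":-0.8},{"rz":8.45,"tz":-0.8},{"rz":8.45,"tz":-0.8},{"rz":8.45,"tz":-0.8},{"rz":8.45,"tz":-0.8},{"rz":8.45,"tz":-0.8},{"rz":8.45},{"rz":8.45}]'

```text
invalid input
```

Call:
move_arm --increments '[{"rz":8.45},{"rz":8.45},{"rz":8.45},{"rz":8.45},{"rz":8.45},{}]'

```text
invalid input
```

```bash
cat > go.py <<'E'
from h import *
from scipy.spatial.transform import Rotation as R
def frame(psi,al):
    c,s=np.cos(psi),np.sin(psi); z=np.array([np.sin(al)*c,np.sin(al)*s,-np.cos(al)]); x=np.array([np.cos(al)*c,np.cos(al)*s,np.sin(al)])
    return np.stack([x,np.cross(z,x),z],1)
def delta(grasp,psi,al,back=0,off=19):
    s=r.sense(); Rc=rot(s['tcp_rot']); Rt=frame(psi,al); tgt=np.array(grasp)+Rt[:,2]*(off-back)
    p=np.array(s['eef_pos'])
    print('clk',round(float(s['clock']),2),'tcp',p.round(1),'tgt',tgt.round(1),'open',round(float(s['opening']),3),'F',np.round(s['contact_force'],1),'q',np.round(s['qpos'],2))
    print('shift in current tool axes cm',(Rc.T@(tgt-p)/10).round(2),'shift in target axes',(Rt.T@(tgt-p)/10).round(2),'turn deg (tool axes)',np.degrees(R.from_matrix(Rc.T@Rt).as_rotvec()).round(2))
G=[528.3,-234,135.6]; PSI=0.17
E
python3 -c "
from go import *
delta(G,PSI,np.radians(15),100)"
```

```text
clk 0.5 tcp [280.2 558.7 231.3] tgt [ 507.6 -237.5  213.8] open 1.001 F [-0.6 -0.   0.4] q [ 1.1   0.35  1.63 -0.    1.16 -0.  ]
shift in current tool axes cm [-56.03 -60.98   1.74] shift in target axes [ 8.19 82.33  4.  ] turn deg (tool axes) [-18.77   6.17 142.59]
```

The moves were refused, possibly because every key is required in each row. I'll try full rows.

Call:
move_arm --increments '[{"tx":0,"ty":0,"tz":-0.8,"rx":0,"ry":0,"rz":8.45,"gripper":1},{"tx":0,"ty":0,"tz":-0.8,"rx":0,"ry":0,"rz":8.45,"gripper":1},{"tx":0,"ty":0,"tz":-0.8,"rx":0,"ry":0,"rz":8.45,"gripper":1},{"tx":0,"ty":0,"tz":-0.8,"rx":0,"ry":0,"rz":8.45,"gripper":1},{"tx":0,"ty":0,"tz":-0.8,"rx":0,"ry":0,"rz":8.45,"gripper":1},{"tx":0,"ty":0,"tz":-0.8,"rx":0,"ry":0,"rz":8.45,"gripper":1},{"tx":0,"ty":0,"tz":-0.8,"rx":0,"ry":0,"rz":8.45,"gripper":1},{"tx":0,"ty":0,"tz":-0.8,"rx":0,"ry":0,"rz":8.45,"gripper":1},{"tx":0,"ty":0,"tz":-0.8,"rx":0,"ry":0,"rz":8.45,"gripper":1},{"tx":0,"ty":0,"tz":-0.8,"rx":0,"ry":0,"rz":8.45,"gripper":1},{"tx":0,"ty":0,"tz":0,"rx":0,"ry":0,"rz":8.45,"gripper":1},{"tx":0,"ty":0,"tz":0,"rx":0,"ry":0,"rz":8.45,"gripper":1}]'

```text
clock: 1.7
eef_pos: [280.2, 558.8, 311.7]
tcp_rot: [-3.141, -0.001, 0.901]
contact_force: [-0.1, 0.6, -0.1]
opening: 0.999
```

Call:
move_arm --increments '[{"tx":0,"ty":0,"tz":0,"rx":0,"ry":0,"rz":8.4,"gripper":1},{"tx":0,"ty":0,"tz":0,"rx":0,"ry":0,"rz":8.4,"gripper":1},{"tx":0,"ty":0,"tz":0,"rx":0,"ry":0,"rz":8.4,"gripper":1},{"tx":0,"ty":0,"tz":0,"rx":0,"ry":0,"rz":8.4,"gripper":1},{"tx":0,"ty":0,"tz":0,"rx":0,"ry":0,"rz":8.4,"gripper":1},{"tx":0.25,"ty":2,"tz":0,"rx":0,"ry":0,"rz":0,"gripper":1},{"tx":0.5,"ty":4.3,"tz":0,"rx":0,"ry":0,"rz":0,"gripper":1},{"tx":0.5,"ty":4.3,"tz":0,"rx":0,"ry":0,"rz":0,"gripper":1},{"tx":0.5,"ty":4.3,"tz":0,"rx":0,"ry":0,"rz":0,"gripper":1},{"tx":0.5,"ty":4.3,"tz":0,"rx":0,"ry":0,"rz":0,"gripper":1},{"tx":0.5,"ty":4.3,"tz":0,"rx":0,"ry":0,"rz":0,"gripper":1},{"tx":0.5,"ty":4.3,"tz":0,"rx":0,"ry":0,"rz":0,"gripper":1}]'

```text
clock: 2.9
eef_pos: [360.4, 288.9, 311.5]
tcp_rot: [-3.141, -0.001, 0.174]
contact_force: [1.5, 0.6, -0.0]
opening: 1.001
```

Call:
move_arm --increments '[{"tx":0.5,"ty":4.3,"tz":0,"rx":0,"ry":0,"rz":0,"gripper":1},{"tx":0.5,"ty":4.3,"tz":0,"rx":0,"ry":0,"rz":0,"gripper":1},{"tx":0.5,"ty":4.3,"tz":0,"rx":0,"ry":0,"rz":0,"gripper":1},{"tx":0.5,"ty":4.3,"tz":0,"rx":0,"ry":0,"rz":0,"gripper":1},{"tx":0.5,"ty":4.3,"tz":0,"rx":0,"ry":0,"rz":0,"gripper":1},{"tx":0.5,"ty":4.3,"tz":0,"rx":0,"ry":0,"rz":0,"gripper":1},{"tx":0.5,"ty":4.3,"tz":0,"rx":0,"ry":0,"rz":0,"gripper":1},{"tx":0.5,"ty":4.3,"tz":0,"rx":0,"ry":0,"rz":0,"gripper":1},{"tx":0.5,"ty":4.3,"tz":0,"rx":0,"ry":0,"rz":0,"gripper":1},{"tx":0.5,"ty":4.3,"tz":0,"rx":0,"ry":0,"rz":0,"gripper":1},{"tx":0.5,"ty":4.3,"tz":0,"rx":0,"ry":0,"rz":0,"gripper":1},{"tx":0.3,"ty":3,"tz":0,"rx":0,"ry":0,"rz":0,"gripper":1}]'

```text
clock: 4.1
eef_pos: [504.9, -197.5, 311.4]
tcp_rot: [3.141, -0.0, 0.173]
contact_force: [0.9, 0.1, 0.1]
opening: 0.997
```

Call:
move_arm --increments '[{"tx":0,"ty":2,"tz":0,"rx":0,"ry":0,"rz":0,"gripper":1},{"tx":0,"ty":0,"tz":0,"rx":0,"ry":7.5,"rz":0,"gripper":1},{"tx":0,"ty":0,"tz":0,"rx":0,"ry":7.5,"rz":0,"gripper":1},{"tx":0,"ty":0,"tz":0,"rx":0,"ry":0,"rz":0,"gripper":1}]'

```text
clock: 4.5
eef_pos: [505.5, -214.7, 310.5]
tcp_rot: [-3.141, -0.263, 0.171]
contact_force: [-0.9, 0.9, 0.3]
opening: 0.997
```

```bash
python3 - <<'E'
from go import *; from fit import fit,axis
delta(G,PSI,np.radians(15),90)
p,d=r.grab_frame('wrist')
w,_,_=world('wrist',d,np.ones(d.shape,bool))
s=(w[:,2]>70)&(w[:,2]<190)&(w[:,0]>440)&(w[:,0]<590)&(w[:,1]>-275)&(w[:,1]<-195)
w=w[s]; print(len(w))
if len(w)>50:
    x,m=fit(w,[443,-248,32,.17,.698],True); a=axis(x[3],x[4]); t=(w-x[:3])@a
    print(x.round(3),m,t.min(),t.max(),x[:3]+135*a)
save('d.png',p)
E
```

```text
clk 4.5 tcp [ 505.5 -214.7  310.5] tgt [ 510.2 -237.1  204.2] open 0.997 F [-0.9  0.9  0.3] q [-0.51  0.05  1.86  0.19  1.03  0.81]
shift in current tool axes cm [-2.68  2.3  10.29] shift in target axes [-2.67  2.29 10.3 ] turn deg (tool axes) [-0.08 -0.06  0.08]
2112
[ 4.44262e+02 -2.48805e+02  3.33630e+01  1.79000e-01  7.00000e-01] 0.41578817185501293 37.143132410479424 179.67679212267663 [ 529.79720648 -233.31414899  136.65325943]
```

View pics/d.png

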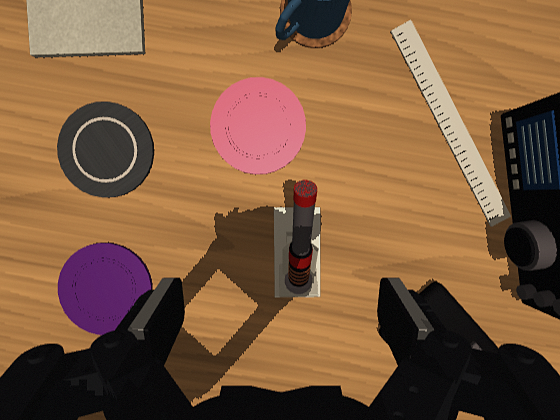

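The wrist picture shows the red antenna at (300,240), between the fingers and with clear space. The wrist fit agrees with the table cameras within 2 mm. Next I align and descend.

Call:
move_arm --increments '[{"tx":-1.27,"ty":1.13,"tz":1,"rx":0,"ry":0,"rz":0,"gripper":1},{"tx":-1.27,"ty":1.13,"tz":2,"rx":0,"ry":0,"rz":0,"gripper":1},{"tx":0,"ty":0,"tz":2.5,"rx":0,"ry":0,"rz":0,"gripper":1},{"tx":0,"ty":0,"tz":2.5,"rx":0,"ry":0,"rz":0,"gripper":1},{"tx":0,"ty":0,"tz":2.5,"rx":0,"ry":0,"rz":0,"gripper":1},{"tx":0,"ty":0,"tz":2.5,"rx":0,"ry":0,"rz":0,"gripper":1},{"tx":0,"ty":0,"tz":2,"rx":0,"ry":0,"rz":0,"gripper":1},{"tx":0,"ty":0,"tz":2,"rx":0,"ry":0,"rz":0,"gripper":1},{"tx":0,"ty":0,"tz":1.5,"rx":0,"ry":0,"rz":0,"gripper":1},{"tx":0,"ty":0,"tz":0.75,"rx":0,"ry":0,"rz":0,"gripper":1},{"tx":0,"ty":0,"tz":0,"rx":0,"ry":0,"rz":0,"gripper":1}]'

```text
clock: 5.65
eef_pos: [537.0, -231.9, 117.9]
tcp_rot: [-3.14, -0.26, 0.175]
contact_force: [0.6, -0.4, 0.3]
opening: 0.999
```

```bash
sed -i 's/^G=.*/G=[529.5,-233.5,136.4]; PSI=0.175/' go.py; python3 -c "
from go import *
delta(G,PSI,np.radians(15),0)"
```

```text
clk 5.65 tcp [ 537.  -231.9  117.9] tgt [ 534.3 -232.6  118. ] open 0.999 F [ 0.6 -0.4  0.3] q [-0.51  0.34  1.98  0.28  0.64  0.68]
shift in current tool axes cm [-0.26  0.02 -0.08] shift in target axes [-0.26  0.02 -0.08] turn deg (tool axes) [-0.06  0.09 -0.02]
```

Call:
move_arm --squeeze 60 --increments '[{"tx":-0.2,"ty":0,"tz":0,"rx":0,"ry":0,"rz":0,"gripper":0},{"tx":0,"ty":0,"tz":0,"rx":0,"ry":0,"rz":0,"gripper":-0.3},{"tx":0,"ty":0,"tz":0,"rx":0,"ry":0,"rz":0,"gripper":-0.4},{"tx":0,"ty":0,"tz":0,"rx":0,"ry":0,"rz":0,"gripper":-0.5},{"tx":0,"ty":0,"tz":0,"rx":0,"ry":0,"rz":0,"gripper":-0.6},{"tx":0,"ty":0,"tz":0,"rx":0,"ry":0,"rz":0,"gripper":-1},{"tx":0,"ty":0,"tz":0,"rx":0,"ry":0,"rz":0,"gripper":-1},{"tx":0,"ty":0,"tz":0,"rx":0,"ry":0,"rz":0,"gripper":-1}]'

```text
clock: 6.45
eef_pos: [535.2, -232.7, 118.7]
tcp_rot: [3.142, -0.262, 0.174]
contact_force: [-0.0, 2.7, 5.6]
opening: 0.218
```

Call:
move_arm --squeeze 60 --increments '[{"tx":0.13,"ty":0,"tz":-0.48,"rx":0,"ry":0,"rz":0,"gripper":-1},{"tx":0.26,"ty":0,"tz":-0.97,"rx":0,"ry":0,"rz":0,"gripper":-1},{"tx":0.39,"ty":0,"tz":-1.45,"rx":0,"ry":0,"rz":0,"gripper":-1},{"tx":0.52,"ty":0,"tz":-1.94,"rx":0,"ry":0,"rz":0,"gripper":-1},{"tx":0.52,"ty":0,"tz":-1.94,"rx":0,"ry":0,"rz":0,"gripper":-1},{"tx":0.52,"ty":0,"tz":-1.94,"rx":0,"ry":0,"rz":0,"gripper":-1},{"tx":0.39,"ty":0,"tz":-1.45,"rx":0,"ry":0,"rz":0,"gripper":-1},{"tx":0.26,"ty":0,"tz":-0.97,"rx":0,"ry":0,"rz":0,"gripper":-1},{"tx":0.13,"ty":0,"tz":-0.48,"rx":0,"ry":0,"rz":0,"gripper":-1},{"tx":0,"ty":0,"tz":0,"rx":0,"ry":0,"rz":0,"gripper":-1}]'

```text
clock: 7.45
eef_pos: [535.0, -232.9, 238.9]
tcp_rot: [3.141, -0.262, 0.174]
contact_force: [0.4, 0.4, -1.4]
opening: 0.217
```

```bash
cat > held.py <<'E'
from go import *; from fit import fit,axis
def held(show=None,x0t=None):
    s=r.sense(); Rc=rot(s['tcp_rot']); p0=np.array(s['eef_pos'])
    # nominal: axis at fixed angle in tool frame
    Rg=frame(.175,np.radians(15)); aT=Rg.T@axis(.175); fT=Rg.T@(np.array([444,-248.8,33])-np.array([535.2,-232.7,118.7]))
    print('clk',s['clock'].round(2),'tcp',p0.round(1),np.round(s['tcp_rot'],3),'open',s['opening'].round(3),'F',np.round(s['contact_force'],1),'predicted foot',(p0+Rc@fT).round(1),'axis',(Rc@aT).round(3))
    f0,a0=p0+Rc@fT,Rc@aT
    for c in ['scene','top','wrist']:
        p,d=r.grab_frame(c); w,_,_=world(c,d,np.ones(d.shape,bool))
        t=(w-f0)@a0; rad=np.linalg.norm(w-f0-np.outer(t,a0),axis=1)
        k=(rad<26)&(t>8)&(t<112); k&=(w[:,2]>12)
        w=w[k]; 
        if len(w)<60: print(c,len(w)); continue
        def g(x):
            a=a0+x[3]*e1+x[4]*e2; a/=np.linalg.norm(a); q=w-x[:3]; t=q@a; rr=np.linalg.norm(q-np.outer(t,a),axis=1)
            return np.where(t<12,np.minimum(abs(rr-18),np.hypot(np.maximum(rr-18,0),np.abs(t-12))),np.where(t>85,rr-10,rr-13))
        e1=np.cross(a0,[0,1,0]); e1/=np.linalg.norm(e1); e2=np.cross(a0,e1)
        from scipy.optimize import least_squares
        x=least_squares(g,[*f0,0,0],loss='soft_l1',f_scale=2).x; a=a0+x[3]*e1+x[4]*e2; a/=np.linalg.norm(a)
        print(c,len(w),'foot',x[:3].round(1),'axis',a.round(3),'med',np.median(abs(g(x))).round(2),'tmin',((w-x[:3])@a).min().round(1))
        if show==c: save(show+str(int(s['clock']*10))+'.png',p)
E
python3 -c "
from held import *
held()
delta([566.3,38.2,141+60],.07,np.radians(55),0)"
```

```text
Traceback (most recent call last):
  File "held.py", line 6, in held
    print('clk',s['clock'].round(2),'tcp',p0.round(1),np.round(s['tcp_rot'],3),'open',s['opening'].round(3),'F',np.round(s['contact_force'],1),'predicted foot',(p0+Rc@fT).round(1),'axis',(Rc@aT).round(3))
                ^^^^^^^^^^^^^^^^
AttributeError: 'float' object has no attribute 'round'
```

```bash
sed -i "s/s\['clock'\].round(2)/round(float(s['clock']),2)/; s/s\['opening'\].round(3)/round(float(s['opening']),3)/" held.py
python3 -c "
from held import *
held()
delta([566.3,38.2,141+60],.07,np.radians(55),0)"
```

```text
clk 7.45 tcp [ 535.  -232.9  238.9] [ 3.141 -0.262  0.174] open 0.217 F [ 0.4  0.4 -1.4] predicted foot [ 443.8 -248.9  153.2] axis [0.633 0.112 0.766]
scene 267 foot [ 460.  -249.9  139.1] axis [0.489 0.096 0.867] med 0.81 tmin 12.0
top 235 foot [ 460.7 -250.5  135.7] axis [0.489 0.104 0.866] med 0.87 tmin 12.0
wrist 852 foot [ 460.7 -248.9  135.6] axis [0.492 0.109 0.864] med 0.76 tmin 13.3
clk 7.6 tcp [ 534.5 -232.5  237.7] tgt [581.8  39.3 190.1] open 0.215 F [ 0.4  0.1 -1. ] q [-0.51  0.18  1.88  0.21  0.89  0.77]
shift in current tool axes cm [  7.82 -25.95   7.03] shift in target axes [ -0.1  -26.78   8.16] turn deg (tool axes) [-3.52 40.03  4.96]
```

Gravity swung the antenna in the grip from 40° to 30° of lean, and all three cameras agree on that. I'll grip harder, turn it upright on the way over, and check again.

Call:
move_arm --squeeze 110 --increments '[{"tx":0,"ty":0,"tz":0,"rx":0,"ry":0,"rz":0,"gripper":-1},{"tx":0,"ty":-1,"tz":0,"rx":0,"ry":3,"rz":0,"gripper":-1},{"tx":0,"ty":-2,"tz":0,"rx":0,"ry":3,"rz":0,"gripper":-1},{"tx":0,"ty":-3,"tz":0,"rx":0,"ry":3,"rz":0,"gripper":-1},{"tx":0,"ty":-3.5,"tz":0,"rx":0,"ry":3,"rz":0,"gripper":-1},{"tx":0,"ty":-3.5,"tz":0,"rx":0,"ry":3,"rz":0,"gripper":-1},{"tx":0,"ty":-3.5,"tz":0,"rx":0,"ry":3,"rz":0,"gripper":-1},{"tx":0,"ty":-3.5,"tz":0,"rx":0,"ry":3,"rz":0,"gripper":-1},{"tx":0,"ty":-3,"tz":0,"rx":0,"ry":3,"rz":0,"gripper":-1},{"tx":0,"ty":-2,"tz":0,"rx":0,"ry":3,"rz":0,"gripper":-1},{"tx":0,"ty":-1,"tz":0,"rx":0,"ry":2.9,"rz":0,"gripper":-1},{"tx":0,"ty":0,"tz":0,"rx":0,"ry":0,"rz":0,"gripper":-1}]'

```text
clock: 8.8
eef_pos: [489.7, 22.5, 238.0]
tcp_rot: [-3.136, -0.767, 0.174]
contact_force: [0.1, 0.4, -2.5]
opening: 0.208
```

```bash
sed -i "s/aT=Rg.T@axis(.175); fT=.*/aT=np.array([np.sin(np.radians(45)),0,-np.cos(np.radians(45))]); fT=np.array([0,0,-19])-138*aT/" held.py
python3 -c "
from held import *
held('scene')
delta([566.3,38.2,6+139+30],.175,np.radians(45),0)"
```

```text
clk 8.8 tcp [489.7  22.5 238. ] [-3.136 -0.767  0.174] open 0.208 F [ 0.1  0.4 -2.5] predicted foot [474.2  20.2 113.7] axis [ 0.019 -0.001  1.   ]
scene 510 foot [472.2  15.6 109.8] axis [0.015 0.02  1.   ] med 0.56 tmin 12.0
top 22
wrist 809 foot [475.2  14.5 112.2] axis [0.024 0.027 0.999] med 0.82 tmin 12.1
clk 8.95 tcp [491.5  20.9 239.2] tgt [579.5  40.5 161.6] open 0.209 F [-0.6  1.3 -1.5] q [-0.09 -0.13  2.42  1.1   0.21  0.29]
shift in current tool axes cm [ 1.09 -0.37 11.85] shift in target axes [ 0.88 -0.4  11.86] turn deg (tool axes) [-0.15  1.02  0.01]
```

```bash
cd pics; ls
```

```text
a.png
b.png
c.png
d.png
scene88.png
```

Call:
move_arm --squeeze 110 --increments '[{"tx":0.1,"ty":-0.04,"tz":0.6,"rx":0.08,"ry":0.1,"rz":0.08,"gripper":-1},{"tx":0.1,"ty":-0.04,"tz":1.2,"rx":0.08,"ry":0.1,"rz":0.08,"gripper":-1},{"tx":0.1,"ty":-0.04,"tz":1.2,"rx":0.08,"ry":0.1,"rz":0.08,"gripper":-1},{"tx":0.1,"ty":-0.04,"tz":1.2,"rx":0.08,"ry":0.1,"rz":0.08,"gripper":-1},{"tx":0.1,"ty":-0.04,"tz":1.2,"rx":0.08,"ry":0.1,"rz":0.08,"gripper":-1},{"tx":0.1,"ty":-0.04,"tz":1.2,"rx":0.08,"ry":0.1,"rz":0.08,"gripper":-1},{"tx":0.1,"ty":-0.04,"tz":1.2,"rx":0.08,"ry":0.1,"rz":0.08,"gripper":-1},{"tx":0.1,"ty":-0.04,"tz":1.2,"rx":0.08,"ry":0.1,"rz":0.08,"gripper":-1},{"tx":0.1,"ty":-0.04,"tz":1.2,"rx":0.08,"ry":0.1,"rz":0.08,"gripper":-1},{"tx":0.1,"ty":-0.04,"tz":1.2,"rx":0.08,"ry":0.1,"rz":0.08,"gripper":-1},{"tx":0.1,"ty":0,"tz":0.5,"rx":0.08,"ry":0.1,"rz":0.08,"gripper":-1},{"tx":0,"ty":0,"tz":0,"rx":0,"ry":0,"rz":0,"gripper":-1}]'

```text
clock: 10.15
eef_pos: [580.8, 41.8, 161.7]
tcp_rot: [-3.107, -0.787, 0.152]
contact_force: [0.1, -0.2, -1.9]
opening: 0.202
```

```bash
python3 -c "
from held import *
held('scene')
delta([566.3,38.2,6+139],.175,np.radians(45),0)"; ls pics
```

```text
clk 10.15 tcp [580.8  41.8 161.7] [-3.107 -0.787  0.152] open 0.202 F [ 0.1 -0.2 -1.9] predicted foot [567.3  42.5  37.1] axis [ 0.003 -0.024  1.   ]
scene 458 foot [565.5  38.2  33. ] axis [-0.003 -0.007  1.   ] med 0.58 tmin 12.0
top 5
wrist 821 foot [565.8  38.8  35. ] axis [0.008 0.001 1.   ] med 0.8 tmin 12.1
clk 10.3 tcp [580.   41.9 162.2] tgt [579.5  40.5 131.6] open 0.206 F [-0.2 -0.3 -1.7] q [-0.02  0.21  2.35  2.45  0.25 -1.02]
shift in current tool axes cm [-2.22  0.2   2.11] shift in target axes [-2.22  0.13  2.12] turn deg (tool axes) [-1.04 -0.12 -0.9 ]
a.png
b.png
c.png
d.png
scene101.png
scene88.png
```

```bash
f=$(ls -t pics/scene*|head -1); python3 -c "
import cv2;p=cv2.imread('$f');cv2.imwrite('pics/e.png',cv2.resize(p[100:300,200:400],(600,600),interpolation=2))"
```

```text
(no output)
```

View pics/e.png

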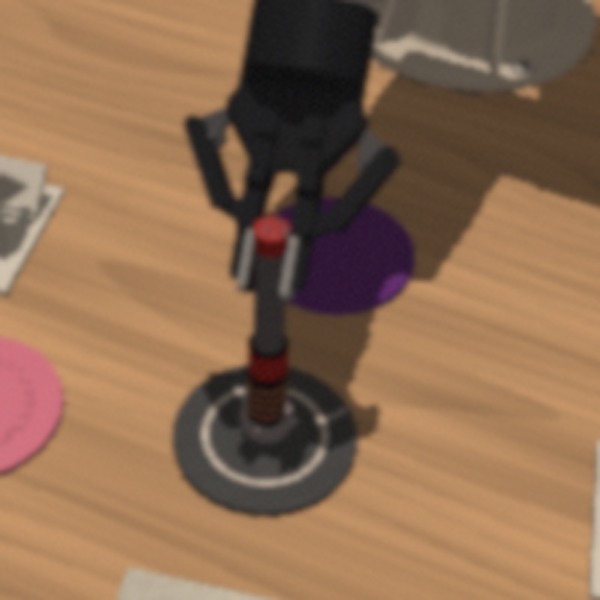

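The scene crop shows the antenna upright above the ring: foot at (268,425), ring centre near (265,435). Now I lower it gently and watch the force.

Call:
move_arm --squeeze 110 --increments '[{"tx":-0.2,"ty":0,"tz":0.2,"rx":0,"ry":0,"rz":0,"gripper":-1},{"tx":-0.3,"ty":0,"tz":0.3,"rx":0,"ry":0,"rz":0,"gripper":-1},{"tx":-0.3,"ty":0,"tz":0.3,"rx":0,"ry":0,"rz":0,"gripper":-1},{"tx":-0.3,"ty":0,"tz":0.3,"rx":0,"ry":0,"rz":0,"gripper":-1},{"tx":-0.25,"ty":0,"tz":0.25,"rx":0,"ry":0,"rz":0,"gripper":-1},{"tx":-0.15,"ty":0,"tz":0.15,"rx":0,"ry":0,"rz":0,"gripper":-1},{"tx":0,"ty":0,"tz":0,"rx":0,"ry":0,"rz":0,"gripper":-1},{"tx":0,"ty":0,"tz":0,"rx":0,"ry":0,"rz":0,"gripper":-1}]'

```text
clock: 11.1
eef_pos: [585.2, 44.2, 146.5]
tcp_rot: [-3.105, -0.802, 0.152]
contact_force: [-1.4, 3.9, 22.2]
opening: 0.207
```

```bash
python3 -c "
from held import *
held()"
```

```text
clk 11.1 tcp [585.2  44.2 146.5] [-3.105 -0.802  0.152] open 0.207 F [-1.4  3.9 22.2] predicted foot [573.5  45.3  21.7] axis [-0.012 -0.028  1.   ]
scene 422 foot [566.5  40.8  18.1] axis [ 0.032 -0.004  0.999] med 0.55 tmin 12.0
top 9
wrist 1143 foot [566.8  41.5  12.8] axis [ 0.042 -0.001  0.999] med 0.47 tmin 16.2
```

Contact came about 12 mm earlier than predicted. I'll check what is touching before going on.

```bash
python3 - <<'E'
from go import *
s=r.sense(); print(round(float(s['clock']),2),np.round(s['eef_pos'],1),np.round(s['contact_force'],1),np.round(s['wrist_torque'],2),np.round(s['qpos'],3))
P=[]
for c in ['scene','wrist']:
    p,d=r.grab_frame(c); w,v,u=world(c,d,np.ones(d.shape,bool))
    hsv=cv2.cvtColor(p,cv2.COLOR_RGB2HSV)[v,u]
    k=(hsv[:,1]>120)&((hsv[:,0]<8)|(hsv[:,0]>172))&(np.hypot(w[:,0]-570,w[:,1]-40)<30)&(w[:,2]>30)
    q=w[k]; z=np.sort(q[:,2]); print(c,len(q),np.percentile(z,[0,5,25,50,75,95,100]).round())
    print(np.histogram(z,bins=np.arange(60,221,8)))
    # foot top / grey disc profile : radius vs height near axis
    n=(np.hypot(w[:,0]-567,w[:,1]-41)<25)&(w[:,2]>0)&(w[:,2]<60); print('low z hist',np.histogram(w[n][:,2],bins=np.arange(0,61,4))[0])
    P.append(cv2.resize(p[130:290,220:370] if c=='scene' else p,(400,427) if c=='scene' else (400,300),interpolation=2))
o=np.zeros((427,800,3),np.uint8); o[:,:400]=P[0]; o[:300,400:]=P[1]; save('f.png',o)
E
```

```text
11.25 [585.2  44.2 146.5] [-1.2  4.  23.1] [ 1.52 -1.92  0.46] [-0.021  0.264  2.356  2.596  0.312 -1.168]
scene 255 [ 36.  64.  79.  93. 192. 193. 194.]
(array([19, 27, 38, 31,  9,  0,  0,  0,  0,  0,  0,  0,  0,  0,  6, 30, 90,
        0,  0,  0]), array([ 60,  68,  76,  84,  92, 100, 108, 116, 124, 132, 140, 148, 156,
       164, 172, 180, 188, 196, 204, 212, 220]))
low z hist [ 0 64 90 20 50 36 14 16 14 13 17 13 14 14 19]
wrist 3592 [ 30.  89. 190. 191. 192. 192. 193.]
(array([  18,   43,   64,   97,    3,    0,    0,    0,    0,    0,    0,
          0,    3,    8,  112,  281, 2948,    0,    0,    0]), array([ 60,  68,  76,  84,  92, 100, 108, 116, 124, 132, 140, 148, 156,
       164, 172, 180, 188, 196, 204, 212, 220]))
low z hist [  1 781  44  12 416  33   4  29   5  27  11  17  26   9  51]
```

View pics/f.png

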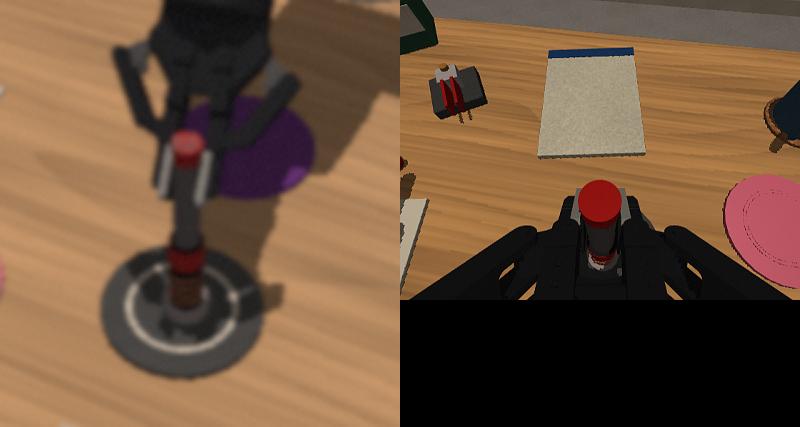

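The tip is at z ≈ 191–192, which is 6 + 185, and the foot's top face is at about 18. So the foot is on the plate and is pressed with 22 N, leaning about 2°. I'll ease the load before letting go.

Call:
move_arm --squeeze 40 --increments '[{"tx":0.15,"ty":0,"tz":-0.15,"rx":0,"ry":0,"rz":0,"gripper":-1},{"tx":0.15,"ty":0,"tz":-0.15,"rx":0,"ry":0,"rz":0,"gripper":-1},{"tx":0,"ty":0,"tz":0,"rx":0,"ry":0,"rz":0,"gripper":-1},{"tx":0,"ty":0,"tz":0,"rx":0,"ry":0,"rz":0,"gripper":-1}]'

```text
clock: 11.75
eef_pos: [581.4, 42.9, 146.6]
tcp_rot: [-3.107, -0.791, 0.153]
contact_force: [-0.6, 0.5, 9.0]
opening: 0.204
```

```bash
sed -i 's/-138\*aT/-150*aT/' held.py; python3 -c "
from held import *
held()"
```

```text
clk 11.75 tcp [581.4  42.9 146.6] [-3.107 -0.791  0.153] open 0.204 F [-0.6  0.5  9. ] predicted foot [568.4  43.9  10. ] axis [-0.002 -0.025  1.   ]
scene 466 foot [561.   38.3   7.2] axis [0.044 0.001 0.999] med 0.51 tmin 10.9
top 1
wrist 1394 foot [562.8  38.6   7.9] axis [0.036 0.007 0.999] med 0.72 tmin 9.2
```

Call:
move_arm --squeeze 60 --increments '[{"tx":0.15,"ty":0,"tz":-0.15,"rx":0,"ry":0,"rz":0,"gripper":-1},{"tx":0.15,"ty":0,"tz":-0.15,"rx":0,"ry":0,"rz":0,"gripper":-1},{"tx":0,"ty":0,"tz":0,"rx":0,"ry":1.1,"rz":0,"gripper":-1},{"tx":0,"ty":0,"tz":0,"rx":0,"ry":1.1,"rz":0,"gripper":-1},{"tx":0,"ty":0,"tz":0,"rx":0,"ry":0,"rz":0,"gripper":-1},{"tx":0,"ty":0,"tz":0,"rx":0,"ry":0,"rz":0,"gripper":-1}]'

```text
clock: 12.5
eef_pos: [579.5, 42.4, 148.6]
tcp_rot: [-3.106, -0.824, 0.15]
contact_force: [0.2, 0.4, -1.7]
opening: 0.208
```

```bash
python3 -c "
from held import *
held()"
```

```text
clk 12.5 tcp [579.5  42.4 148.6] [-3.106 -0.824  0.15 ] open 0.208 F [ 0.2  0.4 -1.7] predicted foot [570.8  44.3  11.7] axis [-0.034 -0.031  0.999]
scene 481 foot [563.   38.3   8.7] axis [ 0.015 -0.002  1.   ] med 0.52 tmin 10.7
top 5
wrist 1434 foot [565.4  38.7   9.4] axis [0.008 0.002 1.   ] med 0.61 tmin 9.0
```

It is now free of the plate by about 2 mm and nearly vertical. I'll trim the lean and lower it slowly.

Call:
move_arm --squeeze 60 --increments '[{"tx":0,"ty":0,"tz":0,"rx":0,"ry":0.6,"rz":0,"gripper":-1},{"tx":-0.05,"ty":0,"tz":0.05,"rx":0,"ry":0,"rz":0,"gripper":-1},{"tx":-0.05,"ty":0,"tz":0.05,"rx":0,"ry":0,"rz":0,"gripper":-1},{"tx":-0.05,"ty":0,"tz":0.05,"rx":0,"ry":0,"rz":0,"gripper":-1},{"tx":0,"ty":0,"tz":0,"rx":0,"ry":0,"rz":0,"gripper":-1},{"tx":0,"ty":0,"tz":0,"rx":0,"ry":0,"rz":0,"gripper":-1}]'

```text
clock: 13.25
eef_pos: [580.2, 42.6, 147.2]
tcp_rot: [-3.106, -0.836, 0.15]
contact_force: [0.4, 0.1, -1.7]
opening: 0.202
```

Call:
move_arm --squeeze 60 --increments '[{"tx":-0.04,"ty":0,"tz":0.04,"rx":0,"ry":0,"rz":0,"gripper":-1},{"tx":-0.04,"ty":0,"tz":0.04,"rx":0,"ry":0,"rz":0,"gripper":-1},{"tx":0,"ty":0,"tz":0,"rx":0,"ry":0,"rz":0,"gripper":-1},{"tx":0,"ty":0,"tz":0,"rx":0,"ry":0,"rz":0,"gripper":-1}]'

```text
clock: 13.65
eef_pos: [581.0, 42.7, 146.9]
tcp_rot: [-3.106, -0.838, 0.15]
contact_force: [-0.6, -0.3, 4.6]
opening: 0.205
```

```bash
python3 -c "
from held import *
held()"
```

```text
clk 13.65 tcp [581.   42.7 146.9] [-3.106 -0.838  0.15 ] open 0.205 F [-0.6 -0.3  4.6] predicted foot [574.3  44.9   9.9] axis [-0.048 -0.033  0.998]
scene 491 foot [566.1  39.1   6.8] axis [ 0.002 -0.006  1.   ] med 0.51 tmin 10.5
top 6
wrist 1426 foot [566.   36.4   7.3] axis [0.014 0.035 0.999] med 0.62 tmin 8.9
```

The foot is down with about 5 N and the antenna is upright. Opening gently.

Call:
move_arm --squeeze 20 --increments '[{"tx":0,"ty":0,"tz":0,"rx":0,"ry":0,"rz":0,"gripper":-1},{"tx":0,"ty":0,"tz":0,"rx":0,"ry":0,"rz":0,"gripper":-0.58},{"tx":0,"ty":0,"tz":0,"rx":0,"ry":0,"rz":0,"gripper":-0.54},{"tx":0,"ty":0,"tz":0,"rx":0,"ry":0,"rz":0,"gripper":-0.5},{"tx":0,"ty":0,"tz":0,"rx":0,"ry":0,"rz":0,"gripper":-0.4},{"tx":0,"ty":0,"tz":0,"rx":0,"ry":0,"rz":0,"gripper":-0.2},{"tx":0,"ty":0,"tz":0,"rx":0,"ry":0,"rz":0,"gripper":0},{"tx":0,"ty":0,"tz":0,"rx":0,"ry":0,"rz":0,"gripper":0.2},{"tx":0,"ty":0,"tz":0,"rx":0,"ry":0,"rz":0,"gripper":0.4},{"tx":0,"ty":0,"tz":0,"rx":0,"ry":0,"rz":0,"gripper":0.5}]'

```text
clock: 14.8
eef_pos: [580.2, 42.6, 146.0]
tcp_rot: [-3.106, -0.836, 0.15]
contact_force: [0.2, -0.4, 0.8]
opening: 0.75
```

```bash
cat > chk.py <<'E'
from go import *; from scipy.optimize import least_squares
def chk(name=None,cams=('scene','wrist','top')):
    s=r.sense(); print('clk',round(float(s['clock']),2),np.round(s['eef_pos'],1),'open',round(float(s['opening']),2),'F',np.round(s['contact_force'],1))
    for c in cams:
        p,d=r.grab_frame(c); w,_,_=world(c,d,np.ones(d.shape,bool))
        k=(np.hypot(w[:,0]-566,w[:,1]-38.5)<22)&(w[:,2]>22)&(w[:,2]<188); q=w[k]
        def f(x):
            a=np.array([x[2],x[3],1]);a/=np.linalg.norm(a); e=q-[x[0],x[1],6]; t=e@a; rr=np.linalg.norm(e-np.outer(t,a),axis=1); return rr-np.where(t>85,10,13)
        if len(q)>60:
            x=least_squares(f,[566,38.5,0,0],loss='soft_l1',f_scale=2).x; top=w[(np.hypot(w[:,0]-566,w[:,1]-38.5)<12)&(w[:,2]>170)][:,2]
            print(c,len(q),'foot',x[:2].round(1),'lean deg',np.degrees(x[2:]).round(2),'tip z',np.percentile(top,90).round(1) if len(top) else None)
        if c=='scene' and name: save(name,p)
E
python3 -c "
from chk import *; chk('g.png')"
```

```text
clk 14.8 [580.2  42.6 146. ] open 0.75 F [ 0.2 -0.4  0.8]
scene 688 foot [565.5  38.5] lean deg [-0.14  0.07] tip z 193.3
wrist 2262 foot [565.9  39.4] lean deg [-0.1   0.01] tip z 191.8
top 110 foot [567.6  37.6] lean deg [-0.55  0.21] tip z 193.5
```

The antenna stands vertical, free of the fingers. I'll withdraw along the tool axis.

Call:
move_arm --increments '[{"tx":0,"ty":0,"tz":-0.3,"rx":0,"ry":0,"rz":0,"gripper":0.6},{"tx":0,"ty":0,"tz":-0.6,"rx":0,"ry":0,"rz":0,"gripper":0.6},{"tx":0,"ty":0,"tz":-1,"rx":0,"ry":0,"rz":0,"gripper":0.6},{"tx":0,"ty":0,"tz":-1.2,"rx":0,"ry":0,"rz":0,"gripper":0.6},{"tx":0,"ty":0,"tz":-1.2,"rx":0,"ry":0,"rz":0,"gripper":0.6},{"tx":0,"ty":0,"tz":-1.2,"rx":0,"ry":0,"rz":0,"gripper":0.6},{"tx":0,"ty":0,"tz":-1.2,"rx":0,"ry":0,"rz":0,"gripper":0.6},{"tx":0,"ty":0,"tz":-1.2,"rx":0,"ry":0,"rz":0,"gripper":0.6},{"tx":0,"ty":0,"tz":-1,"rx":0,"ry":0,"rz":0,"gripper":0.6},{"tx":0,"ty":0,"tz":-0.6,"rx":0,"ry":0,"rz":0,"gripper":0.6},{"tx":0,"ty":0,"tz":-0.3,"rx":0,"ry":0,"rz":0,"gripper":0.6},{"tx":0,"ty":0,"tz":0,"rx":0,"ry":0,"rz":0,"gripper":0.6}]'

```text
clock: 16.15
eef_pos: [508.5, 28.1, 212.3]
tcp_rot: [-3.107, -0.837, 0.15]
contact_force: [-0.3, 0.6, 0.6]
opening: 0.803
```

```bash
python3 -c "
from chk import *; chk(None,('scene','top'))"
```

```text
clk 16.15 [508.5  28.1 212.3] open 0.8 F [-0.3  0.6  0.6]
scene 686 foot [565.4  38.7] lean deg [-0.09 -0.01] tip z 193.1
top 251 foot [565.9  38.1] lean deg [ 0.15 -0.02] tip z 193.8
```

Call:
move_arm --increments '[{"tx":0,"ty":0,"tz":0,"rx":0,"ry":0,"rz":0,"gripper":0.6},{"tx":0,"ty":0,"tz":0,"rx":0,"ry":0,"rz":0,"gripper":0.6},{"tx":0,"ty":0,"tz":0,"rx":0,"ry":0,"rz":0,"gripper":0.6},{"tx":0,"ty":0,"tz":0,"rx":0,"ry":0,"rz":0,"gripper":0.6},{"tx":0,"ty":0,"tz":0,"rx":0,"ry":0,"rz":0,"gripper":0.6},{"tx":0,"ty":0,"tz":0,"rx":0,"ry":0,"rz":0,"gripper":0.6},{"tx":0,"ty":0,"tz":0,"rx":0,"ry":0,"rz":0,"gripper":0.6},{"tx":0,"ty":0,"tz":0,"rx":0,"ry":0,"rz":0,"gripper":0.6},{"tx":0,"ty":0,"tz":0,"rx":0,"ry":0,"rz":0,"gripper":0.6},{"tx":0,"ty":0,"tz":0,"rx":0,"ry":0,"rz":0,"gripper":0.6},{"tx":0,"ty":0,"tz":0,"rx":0,"ry":0,"rz":0,"gripper":0.6}]'

```text
clock: 17.35
eef_pos: [508.9, 28.3, 211.7]
tcp_rot: [-3.106, -0.836, 0.15]
contact_force: [0.3, 0.3, -0.8]
opening: 0.802
```

Call:
move_arm --increments '[{"tx":0,"ty":0,"tz":0,"rx":0,"ry":0,"rz":0,"gripper":0.6},{"tx":0,"ty":0,"tz":0,"rx":0,"ry":0,"rz":0,"gripper":0.6},{"tx":0,"ty":0,"tz":0,"rx":0,"ry":0,"rz":0,"gripper":0.6},{"tx":0,"ty":0,"tz":0,"rx":0,"ry":0,"rz":0,"gripper":0.6},{"tx":0,"ty":0,"tz":0,"rx":0,"ry":0,"rz":0,"gripper":0.6},{"tx":0,"ty":0,"tz":0,"rx":0,"ry":0,"rz":0,"gripper":0.6},{"tx":0,"ty":0,"tz":0,"rx":0,"ry":0,"rz":0,"gripper":0.6},{"tx":0,"ty":0,"tz":0,"rx":0,"ry":0,"rz":0,"gripper":0.6},{"tx":0,"ty":0,"tz":0,"rx":0,"ry":0,"rz":0,"gripper":0.6},{"tx":0,"ty":0,"tz":0,"rx":0,"ry":0,"rz":0,"gripper":0.6},{"tx":0,"ty":0,"tz":0,"rx":0,"ry":0,"rz":0,"gripper":0.6}]'

```text
clock: 18.45
eef_pos: [508.9, 28.3, 211.7]
tcp_rot: [-3.106, -0.836, 0.15]
contact_force: [0.6, -0.7, -0.3]
opening: 0.802
```

```bash
python3 -c "
from chk import *; chk('i.png')"
```

```text
clk 18.45 [508.9  28.3 211.7] open 0.8 F [ 0.6 -0.7 -0.3]
scene 684 foot [565.3  38.8] lean deg [-0.02 -0.05] tip z 193.0
wrist 2213 foot [566.1  39.4] lean deg [-0.06 -0.01] tip z 191.6
top 248 foot [566.   38.2] lean deg [ 0.04 -0.04] tip z 194.0
```

View pics/i.png

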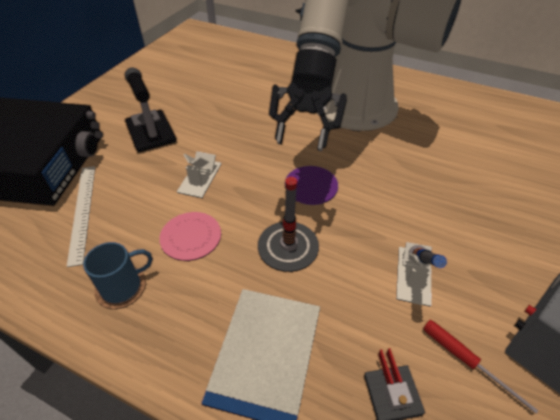

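The picture shows the red antenna upright inside the ring at (290,245), its rest empty at (200,170), the blue antenna still in its rest at (425,257) and the gripper clear at (305,110). Handing in.

```bash
python3 -c "
from rig import r
print(r.sign_off())"
```

```text
the job is handed in; nothing more can be done
None
```

The red-banded antenna is standing upright by itself on the dark steel plate, with its foot inside the white ring. I handed the job in at about 18.6 s.

- **Final position:** the foot is at about (566, 38.5) mm, within about 1 mm of the measured ring centre (566, 38). The lean is under 0.1° in all three cameras. The tip reads 191.6 mm high in the wrist camera, against 191 expected, and 193–194 in the other two.
- **Standing still:** it was watched for about 3.5 s after release, the last 2.3 s of that with the arm still and clear of it. Its position and lean did not change beyond measuring noise.
- **Blue-banded antenna:** it is still in its rest, and nothing was touched that should not have been.

Three things did not go to plan:
- **Refused moves:** my first two move calls were refused; writing every key in each row fixed that.
- **Swing in the grip:** the antenna turned about 10° in the fingers while being lifted. I measured it again and corrected the tool tilt.
- **Early contact:** the foot met the plate about 12 mm sooner than predicted, pressing with about 22 N and leaning about 2°. I raised it about 2 mm, trimmed the lean and set it down again with about 5 N before letting go.

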